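# Lock the denture flask clamp with its T-bolt

### The arm

A 6-joint arm with a two-finger parallel gripper is mounted at the origin on the work surface. World frame = base frame: x ahead of the robot, y to its left, z up, the work surface at z = 0. Lengths are in m, angles in rad, forces in N, time in s.
With the tool pointing down it reaches from about 0.35 to 0.875 m from the base axis. Payload 15.5 kg.
Tool frame: the origin (TCP) lies on the centre line of the jaws, within the pads' length; the fingertips stand 14 mm ahead of it and the grasp point (between the pads) lies 5 mm behind it; z points along the fingers, y is the direction in which the jaws open and shut (so a half turn about z gives the same grasp; the last joint's range is limited). The gripper opens to 85 mm and grips with 20 to 120 N. Pads are 22 mm wide; open, the fingers measure 114 mm over their backs; the gripper's body (76 mm by 85 mm) begins 54 mm behind the grasp point. The pads swing forward as they close: fully open they stand 13 mm farther back than shut.
Start: joints at [-1.337, 0.494, 1.345, -0, 1.302, -0.096], TCP at [0.202, -0.592, 0.245] pointing down, gripper open.
Joint ranges: [-2.91, 2.91], [-0.82, 2.16], [0.22, 2.67], [-1.22, 4.37], [0.12, 2.79], [-3.08, 3.08]. Speed limits (rad/s): [1.89, 1.89, 2.57, 3.01, 3.01, 3.01].

### API

Orientations are given as a unit quaternion [x, y, z, w].
In Python, from station import bot gives the robot as it stands. The module is installed in compiled form; this text tells all that it offers.
- The arm moves only by the tool servo_tool, never from a script. Its argument "commands" is a list of rows, each an object of numbers: "ax", "ay", "az": the turn, a rotation vector about the tool's x, y, z in degrees; "dx", "dy", "dz": the shift along the tool's x, y, z in cm; "claw": the opening, from 0 (shut) to 1 (fully open). In form: [{"ax": .., "ay": .., "az": .., "dx": .., "dy": .., "dz": .., "claw": ..}, ...]. A call has 1 to 5 rows; each row shifts and turns the commanded pose from where the row before left it, along the tool's axes as they then stand; what a row does not reach is not made up. A row lasts 1/8 s, in which the tool goes at most 62.5 mm and 10.7 degrees, less where a joint would pass 70% of its speed; a pose out of reach is approached as far as the arm can. A call with a gripper value outside its range is refused whole. The fingers move at their own pace and stop on an object; "newtons" is the grip in N (left out, the last holds). Time passes only in rows, so rows that do not move let the fingers close. It gives the time, the measured TCP pose, the force and the opening at its end, in the units of the state.
- bot.get_obs(): the state, without advancing time (a new reading comes with each control period).
- bot.camera(name): name is "side" or "top"; returns the picture (420x560x3 uint8, red, green, blue); there is no depth.
- bot.camera_model(name): a dict with "vertical_fov" (degrees; the focal length in pixels is half the picture's height over the tangent of half this angle, whatever the lens; pixels are square), "cx", "cy" (the principal point, pixels), "distortion" ([k1, k2, p1, p2, k3] as OpenCV has them; the pictures are not rectified), "origin" and "orientation" of the camera in the world. Camera axes: x right, y up, looking along -z (the intrinsics and any distortion apply to the point x, -y, -z); pixel columns grow to the right and rows downward; lengths in m; the calibration is good to about 2 mm. A picture is of the moment at which its call begins. camera_model takes no time and is no camera call.
- bot.job_done(): hands the job in, once; it reports no verdict.
The state is a dict: "t": time; "joint_pos": joint angles; "qd": joint speeds; "joint_efforts": joint torques, N m; "tcp_pos": TCP position; "orientation": TCP orientation; "wrist_force": force on the tool from outside, world axes, zero at the start; "moment": the same for the moment, N m; "width": finger opening in m.
Only numpy, scipy, OpenCV 4.12 (cv2) and the standard library are available. Lean on these libraries where they do the work, as an engineer would, in place of code of your own. Each camera call takes 0.05 s, during which the arm holds its last target. There are 200 camera calls.

### The job

Get the denture flask locked into its bench clamp: swing the clamp's bridge over the flask against its stop, put the T-bolt from the wooden rack lengthwise down through the slots of bridge and post until its collar sits flat on the bridge, and turn it a quarter turn, either way, so that its crossbar stands square across the bridge. Leave it released and upright, and leave the spare screw, the plaster cast, the spanner and the bowl where they are.

Things in the scene. Friction and masses are not known exactly. Their poses are not given: they have to be found in the camera images.
- clamp: fixed grey flask clamp; origin under the centre of its base plate (120 mm along x, 260 along y, 12 thick), z up. In the middle an steel denture flask, 92 x 104 mm, top at 78 mm. At (0, +95) mm the bridge's round pivot column; at (0, -95) mm the lock post, 46 x 52 mm: two legs and a 10 mm top plate, upper face at 98 mm. A stop lug on the post, x = 23 to 31 mm, to 112 mm height.
- lock_hole (a point): point of the clamp at (0, -95, 110) mm in its frame, with its axes: on the vertical axis of the slot in the post's top plate, at the height of the bridge's upper face. The seated T-bolt has its origin here. The slot: an 18 mm square hole with two notches 12 mm wide, 32 mm over all along the clamp's y; open below. The bolt is oiled and turns easily in it.
- bridge (a joint): level steel bridge turning about the clamp's vertical line (0, +95) mm, rad: 0 = closed over the flask, at its stop, slots in line; positive = open, towards the clamp's -x (robot's) side. From the pivot it points along (-sin q, -cos q) in the clamp's frame. Bar 46 mm wide, 98 to 110 mm above the bench, 218 mm long. Turns stiffly (0.25 N m, 2 N at mid-arm), stays where it is left.
- bridge_slot (a point): on the bridge's upper face, centre of its slot, 190 mm from the pivot: a 20 mm square hole with two notches 14 mm wide, 34 mm over all along the bridge. x axis across the bridge, y along it towards the pivot. Half way along the bridge the hexagon pressure screw's head stands 12 mm above the upper face, and on the pivot a nut and stud 14 mm.
- bolt: loose steel T-bolt, about 180 g, upright in one rack hole; origin on its axis under its collar (40 mm wide, 5 thick), z up. Above: 10 mm neck and flat-sided crossbar along x, 80 mm long, 10 wide, z 32 to 46 mm. Below: 14 mm shank, T-head along x (parallel to the bar) 28 mm long, 8 wide, z -24.5 to -33.5, tapered nose to -40.5. A half turn about z makes no difference.
- rack: fixed beech block, 66 mm along its x, 135 mm along its y, 52 mm high, with two round 32 mm holes, 70 mm apart along y; origin at its underside centre. One hole holds the T-bolt, the other the spare screw, hanging by their collars on its top.
- spare_screw: bystander: spare pressure screw in the other hole, 37 mm flange, hexagon 22 mm, top 14 mm above the rack; origin on its axis at the rack's top
- cast: bystander: white plaster dental cast, about 70 x 66 x 35 mm, on the bench; origin underside
- spanner: bystander: steel spanner 160 mm long lying on the bench in front of the clamp, along its x; origin under its middle
- bowl: bystander: dull green mixing bowl, 110 mm wide, 62 mm high, on the bench; origin at its underside centre
Things that resemble listed ones, but are neither listed nor needed, are in the scene too. Leave any pink look-alike of the bolt alone.

How it is judged:
On the way, in this order (a step that is already met when the one before it is completed fails the run):
1. the bridge is swung over the flask to its stop (value of joint bridge below 0.04 rad), for 0.2 s.
2. the T-bolt is through both slots, lengthwise, collar down on the bridge (horizontal distance between bolt and lock_hole below 0.005 m and z of bolt in the frame of lock_hole below 0.004 m and angle between the x axis of bolt and the y axis of clamp, either way round below 0.35 rad), for 0.05 s.
3. the T-bolt is turned a quarter turn, locked (horizontal distance between bolt and lock_hole below 0.005 m and z of bolt in the frame of lock_hole below 0.004 m and angle between the x axis of bolt and the x axis of clamp, either way round below 0.35 rad), for 0.1 s.
At the end, for the whole second after the job is handed in: Bridge within 0.025 rad of its stop; T-bolt upright (0.1 rad), within 5 mm of the slot axis, collar on the bridge (3 mm), crossbar within 0.35 rad of square across the bridge, at rest, released; spare screw, cast, spanner and bowl each within 30 mm of their start (value of joint bridge below 0.025 rad and horizontal distance between bolt and lock_hole below 0.005 m and z of bolt in the frame of lock_hole between -0.003 and 0.003 m and angle between bolt's own z axis and vertical below 0.1 rad and angle between the x axis of bolt and the x axis of clamp, either way round below 0.35 rad and linear speed of bolt below 0.01 m/s and distance of each of spare_screw, cast, spanner, bowl from where it was at the start of the episode below 0.03 m); the robot touches nothing.
It fails at once if a bystander (spare screw, cast, spanner, bowl) is shoved more than 50 mm away (distance of any of spare_screw, cast, spanner, bowl from where it was at the start of the episode above 0.05 m).
It also fails if it takes over 69 s, if anything falls off the work surface, if the arm or the gripper's body presses on something with over 40 N, if the wrist force passes 120 N, or if a joint passes its speed limit or range.

## Working session

There is one attempt and no reset: what is moved stays moved. The work goes in short steps, Python scripts to look and compute and a tool call to move; the robot and the scene stay as the last step left them, time stands still between calls to the robot, and variables do not carry over. Pictures are saved under pics/ and viewed, about 8 in all and at most 12, crops included, and the job is handed in when it is done.

Besides the shell and the picture viewer there is one more tool, called after "Call:" by a JSON object that holds its "fn" and its "kwargs", one argument or row to a line. servo_tool: Moves the arm, as the interface text tells. Its arguments: {"type":"object","properties":{"commands":{"type":"array","items":{"type":"object","properties":{"ax":{"type":"number"},"ay":{"type":"number"},"az":{"type":"number"},"dx":{"type":"number"},"dy":{"type":"number"},"dz":{"type":"number"},"claw":{"type":"number"}}}},"newtons":{"type":"number"}},"required":["commands"]}

```bash
mkdir -p pics; ls
python3 - <<'E'
from station import bot
import cv2
print(bot.get_obs())
for n in("side","top"):
    print(n,bot.camera_model(n))
    cv2.imwrite(f"pics/{n}0.png",cv2.cvtColor(bot.camera(n),cv2.COLOR_RGB2BGR))
E
```

```text
pics
{'t': 0.0, 'joint_pos': array([-1.33749424e+00,  4.94182229e-01,  1.34608353e+00, -2.24020788e-05,
        1.30250624e+00, -9.55111519e-02]), 'qd': array([-3.26929478e-04, -5.50504024e-05, -2.46643218e-03, -1.77502223e-06,
        3.58030864e-04, -4.86171032e-04]), 'joint_efforts': array([-1.04605737e-03, -8.82158017e+01, -3.83872461e+01, -2.11277820e-04,
        9.95964016e-03,  9.57278894e-05]), 'tcp_pos': array([ 0.20174055, -0.59120707,  0.24471696]), 'orientation': array([ 9.86514987e-01,  1.63669887e-01, -5.13666779e-05, -5.87531498e-04]), 'wrist_force': array([-0.49648346, -0.32886908, -1.0059551 ]), 'moment': array([-0.02657614,  0.042551  , -0.04613528]), 'width': 0.08560016332201154}
side {'vertical_fov': 53.292595906217684, 'cx': 278.44016140318377, 'cy': 212.98842066555724, 'distortion': array([-0.03682349,  0.        ,  0.        ,  0.        ,  0.        ]), 'origin': array([ 0.39774388, -0.80088835,  0.56118511]), 'orientation': array([ 0.51697196, -0.04449243, -0.07573931,  0.85148339])}
top {'vertical_fov': 57.703319713403026, 'cx': 279.80226625487245, 'cy': 210.208774360136, 'distortion': array([0.03346406, 0.        , 0.        , 0.        , 0.        ]), 'origin': array([0.36400584, 0.02557634, 1.06137981]), 'orientation': array([ 0.06888901, -0.06492916, -0.69606892,  0.71170679])}
```

View pics/top0.png

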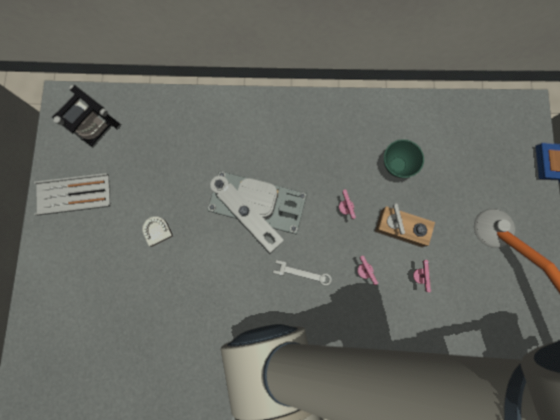

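View pics/side0.png

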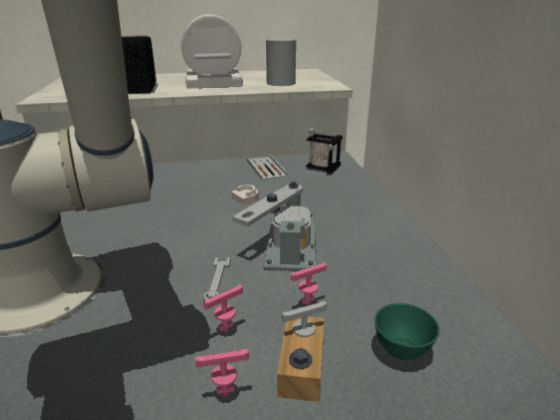

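Top view: the grey bolt sits in the rack at (398,220), with the spare screw beside it at (421,229). The bridge is open, running from the pivot (219,184) to its slot end (268,238). There are three pink look-alikes at (346,205), (367,270) and (422,276). The only grey T-bolt in a rack hole is the one at (398,220) top and (304,316) side. I'll confirm it with enlarged crops.

```bash
cat > h.py <<'E'
import numpy as np, cv2, json
from station import bot
from scipy.spatial.transform import Rotation as R
def ray(n,p):
    m=bot.camera_model(n); f=210/np.tan(np.radians(m["vertical_fov"]/2))
    K=np.array([[f,0,m["cx"]],[0,f,m["cy"]],[0,0,1]])
    u=cv2.undistortPoints(np.array([[p]],float),K,m["distortion"])[0,0]
    d=R.from_quat(m["orientation"]).apply([u[0],-u[1],-1]); return m["origin"],d/np.linalg.norm(d)
def plane(n,p,z):
    o,d=ray(n,p); return o+d*(z-o[2])/d[2]
def tri(pt,ps):
    o1,d1=ray("top",pt);o2,d2=ray("side",ps)
    s=np.linalg.lstsq(np.c_[d1,-d2],o2-o1,rcond=None)[0]
    a,b=o1+s[0]*d1,o2+s[1]*d2; return (a+b)/2,np.linalg.norm(a-b)
def proj(n,P):
    m=bot.camera_model(n); f=210/np.tan(np.radians(m["vertical_fov"]/2))
    K=np.array([[f,0,m["cx"]],[0,f,m["cy"]],[0,0,1]])
    q=R.from_quat(m["orientation"]).inv().apply(np.atleast_2d(P)-m["origin"])*[1,-1,-1]
    return cv2.projectPoints(q,np.zeros(3),np.zeros(3),K,m["distortion"])[0][:,0]
def snap(n,f=None):
    im=cv2.cvtColor(bot.camera(n),cv2.COLOR_RGB2BGR)
    if f: cv2.imwrite(f"pics/{f}.png",im)
    return im
def crop(im,x0,y0,x1,y1,s):
    c=cv2.resize(im[y0:y1,x0:x1],None,fx=s,fy=s,interpolation=cv2.INTER_CUBIC)
    for x in range(-(-x0//10)*10,x1,10): cv2.line(c,(int((x-x0)*s),0),(int((x-x0)*s),8 if x%50 else 20),(0,255,255),1)
    for y in range(-(-y0//10)*10,y1,10): cv2.line(c,(0,int((y-y0)*s)),(8 if y%50 else 20,int((y-y0)*s)),(0,255,255),1)
    return c
E
python3 - <<'E'
import cv2,numpy as np
from h import crop
t=cv2.imread("pics/top0.png");s=cv2.imread("pics/side0.png")
a=crop(t,200,165,320,265,4.5); b=crop(t,370,195,445,255,3.4)
c=np.zeros((600,800,3),np.uint8); c[:450,:540]=a; c[:b.shape[0],542:542+b.shape[1]]=b
d=crop(s,270,290,335,400,3.4); c[210:210+d.shape[0],542:542+d.shape[1]]=d
cv2.imwrite("pics/c1.png",c)
cv2.imwrite("pics/c2.png",crop(s,225,170,335,275,5.6))
E
```

```text
(no output)
```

View pics/c1.png

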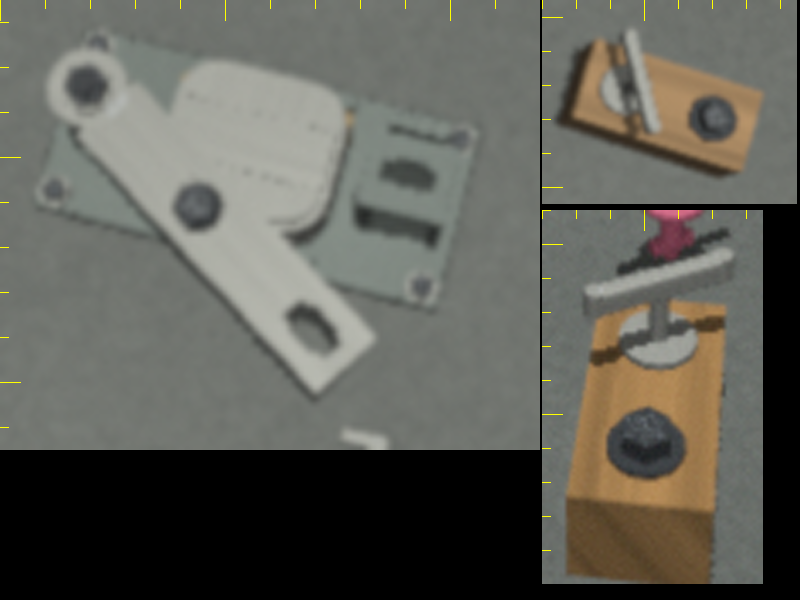

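View pics/c2.png

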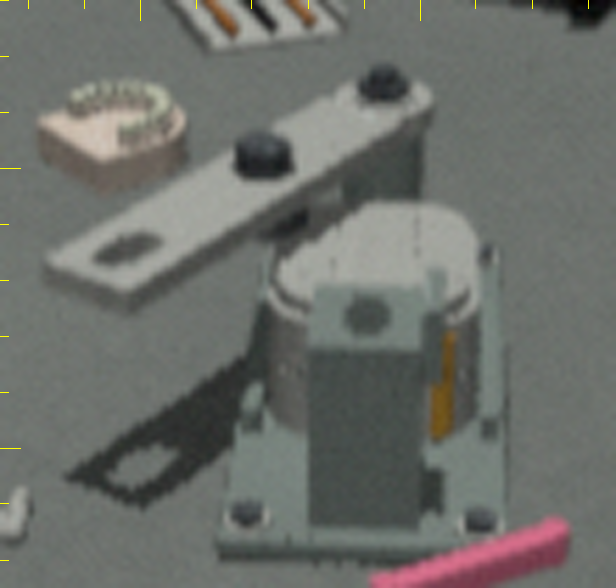

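The bolt is confirmed: in the left rack hole a pale grey crossbar (top about (399,218), side about (305,308)) stands over a pale collar at side (304,328). The dark flanged hexagon beside it is the spare screw, and no other grey bolt is in a hole. Bridge slot: top (269.3,237.9), side (247.9,214.1). Post slot: top (290.7,203.9), side (290.5,226.3).

Run:
```python
from h import *
np.set_printoptions(precision=4,suppress=True)
T=lambda x,y:(x/4.5+200,y/4.5+165); S=lambda x,y:(x/5.6+225,y/5.6+170)
T2=lambda x,y:((x-542)/3.4+370,y/3.4+195); S2=lambda x,y:((x-542)/3.4+270,(y-210)/3.4+290)
P={}
for k,a,b in[("bslot",T(312,328),S(128,247)),("nut",T(88,84),S(384,80)),("screw",T(198,207),S(263,150)),("pslot",T(408,175),S(367,315)),
 ("barA",T2(631,31),S2(730,256)),("barB",T2(656,130),S2(590,292)),("barC",T2(643,80),S2(660,274)),("spare",T2(713,117),S2(645,440)),("collar",T2(618,90),S2(658,340)),
 ("boltNE",T(460,138),S(480,520)),("boltSE",T(422,287),S(247,513))]:
    P[k],g=tri(a,b); print(k,P[k],"gap",round(g,4))
for k,a,z in[("bslot",T(312,328),.11),("nut",T(87,85),.122),("pslot",T(408,175),.098),("cb1",T(97,42),.015),("cb2",T(53,190),.015),("cb3",T(422,287),.015),("cb4",T(460,138),.015),("barA",T2(631,31),.098),("barB",T2(656,130),.098)]: print(k,plane("top",a,z))
```

```text
bslot [0.4761 0.0576 0.1114] gap 0.0021
nut [0.6114 0.1879 0.1199] gap 0.0027
screw [0.5426 0.1228 0.1196] gap 0.0039
pslot [0.5667 0.0054 0.0988] gap 0.0018
barA [ 0.5718 -0.2658  0.0978] gap 0.0011
barB [ 0.4972 -0.2812  0.0993] gap 0.0023
barC [ 0.5343 -0.2732  0.0983] gap 0.001
spare [ 0.5132 -0.3386  0.0577] gap 0.0005
collar [ 0.535  -0.2683  0.0507] gap 0.0025
boltNE [ 0.608  -0.0284  0.0171] gap 0.0015
boltSE [ 0.5143 -0.0061  0.017 ] gap 0.0029
bslot [0.4752 0.0576 0.11  ]
nut [0.6089 0.1881 0.122 ]
pslot [0.566  0.0054 0.098 ]
cb1 [0.6649 0.2018 0.015 ]
cb2 [0.569  0.2242 0.015 ]
cb3 [ 0.5132 -0.0061  0.015 ]
cb4 [ 0.6077 -0.0284  0.015 ]
barA [ 0.5712 -0.2656  0.098 ]
barB [ 0.4962 -0.2815  0.098 ]
```

The two views agree on heights: bridge slot 111 mm, bar top 98 mm, post top 99 mm. From these I take clamp yaw ≈ -13.5°, lock (0.566,0.0055), pivot (0.611,0.190), bridge open by about 0.56 rad, and bolt bar direction 11.7°. Next I move to push the bridge with closed fingers.

Call:
{"fn": "servo_tool", "kwargs": {
  "commands": [
    {"dx":4.95,"dy":-3.44,"claw":0},
    {"dx":4.95,"dy":-3.44,"claw":0},
    {"dx":4.95,"dy":-3.44,"claw":0},
    {"dx":4.95,"dy":-3.44,"claw":0},
    {"dx":4.95,"dy":-3.44,"claw":0}
  ],
  "newtons": 40
}}

```text
invalid input at $.commands[0]: expected keys ax, ay, az, dx, dy, dz, claw
```

Call:
{"fn": "servo_tool", "kwargs": {
  "commands": [
    {"dx":4.95,"dy":-3.44,"claw":0},
    {"dx":4.95,"dy":-3.44,"claw":0},
    {"dx":2.0,"dy":-5.17,"claw":0},
    {"dx":2.0,"dy":-5.17,"claw":0},
    {"dx":2.0,"dy":-5.17,"claw":0}
  ]
}}

```text
invalid input at $.commands[0]: expected keys ax, ay, az, dx, dy, dz, claw
```

Call:
{"fn": "servo_tool", "kwargs": {
  "commands": [
    {"dx":2.0,"dy":-5.17,"claw":0},
    {"dx":2.0,"dy":-5.17,"claw":0},
    {"dx":2.0,"dy":-5.17,"claw":0},
    {"dx":2.0,"dy":-5.17,"claw":0},
    {"claw":0}
  ]
}}

```text
invalid input at $.commands[0]: expected keys ax, ay, az, dx, dy, dz, claw
```

Call:
{"fn": "servo_tool", "kwargs": {
  "commands": [
    {"az":10.7,"claw":0},
    {"az":10.7,"claw":0},
    {"az":10.7,"claw":0},
    {"claw":0}
  ]
}}

```text
invalid input at $.commands[0]: expected keys ax, ay, az, dx, dy, dz, claw
```

All keys are required in every row.

Call:
{"fn": "servo_tool", "kwargs": {
  "commands": [
    {"ax":0,"ay":0,"az":0,"dx":4.95,"dy":-3.44,"dz":0,"claw":0},
    {"ax":0,"ay":0,"az":0,"dx":4.95,"dy":-3.44,"dz":0,"claw":0},
    {"ax":0,"ay":0,"az":0,"dx":4.95,"dy":-3.44,"dz":0,"claw":0},
    {"ax":0,"ay":0,"az":0,"dx":4.95,"dy":-3.44,"dz":0,"claw":0},
    {"ax":0,"ay":0,"az":0,"dx":4.95,"dy":-3.44,"dz":0,"claw":0}
  ],
  "newtons": 40
}}

```text
t: 0.72
tcp_pos: [0.3813, -0.3471, 0.2452]
orientation: [0.987, 0.164, -0.0, -0.0]
wrist_force: [1.7, -0.5, 0.2]
width: 0.0001
```

Call:
{"fn": "servo_tool", "kwargs": {
  "commands": [
    {"ax":0,"ay":0,"az":0,"dx":4.95,"dy":-3.44,"dz":0,"claw":0},
    {"ax":0,"ay":0,"az":0,"dx":4.95,"dy":-3.44,"dz":0,"claw":0},
    {"ax":0,"ay":0,"az":0,"dx":2.0,"dy":-5.17,"dz":0,"claw":0},
    {"ax":0,"ay":0,"az":0,"dx":2.0,"dy":-5.17,"dz":0,"claw":0},
    {"ax":0,"ay":0,"az":0,"dx":2.0,"dy":-5.17,"dz":0,"claw":0}
  ]
}}

```text
t: 1.35
tcp_pos: [0.4584, -0.0838, 0.2452]
orientation: [0.987, 0.164, -0.0, -0.0]
wrist_force: [0.6, 0.5, -0.2]
width: -0.0001
```

Call:
{"fn": "servo_tool", "kwargs": {
  "commands": [
    {"ax":0,"ay":0,"az":0,"dx":2.0,"dy":-5.17,"dz":0,"claw":0},
    {"ax":0,"ay":0,"az":0,"dx":2.0,"dy":-5.17,"dz":0,"claw":0},
    {"ax":0,"ay":0,"az":0,"dx":2.0,"dy":-5.17,"dz":0,"claw":0},
    {"ax":0,"ay":0,"az":0,"dx":2.0,"dy":-5.17,"dz":0,"claw":0},
    {"ax":0,"ay":0,"az":10.7,"dx":0,"dy":0,"dz":0,"claw":0}
  ]
}}

```text
t: 1.98
tcp_pos: [0.4673, 0.1393, 0.2451]
orientation: [0.997, 0.072, -0.0, -0.0]
wrist_force: [-0.9, -0.7, 0.5]
width: 0.0002
```

Call:
{"fn": "servo_tool", "kwargs": {
  "commands": [
    {"ax":0,"ay":0,"az":10.7,"dx":0,"dy":0,"dz":0,"claw":0},
    {"ax":0,"ay":0,"az":10.7,"dx":0,"dy":0,"dz":0,"claw":0},
    {"ax":0,"ay":0,"az":0,"dx":0,"dy":0,"dz":0,"claw":0}
  ]
}}

```text
t: 2.35
tcp_pos: [0.4675, 0.136, 0.2451]
orientation: [0.993, -0.115, -0.0, 0.0]
wrist_force: [0.1, 0.5, 0.7]
width: 0.0002
```

Call:
{"fn": "servo_tool", "kwargs": {
  "commands": [
    {"ax":0,"ay":0,"az":0,"dx":0,"dy":0,"dz":5,"claw":0},
    {"ax":0,"ay":0,"az":0,"dx":0,"dy":0,"dz":5,"claw":0},
    {"ax":0,"ay":0,"az":0,"dx":0,"dy":0,"dz":3,"claw":0},
    {"ax":0,"ay":0,"az":0,"dx":0,"dy":0,"dz":1.1,"claw":0},
    {"ax":0,"ay":0,"az":0,"dx":0,"dy":0,"dz":0,"claw":0}
  ]
}}

```text
t: 2.98
tcp_pos: [0.4677, 0.136, 0.1043]
orientation: [0.993, -0.114, -0.0, 0.0]
wrist_force: [-0.4, -0.1, 0.0]
width: -0.0002
```

Call:
{"fn": "servo_tool", "kwargs": {
  "commands": [
    {"ax":0,"ay":0,"az":0,"dx":1.1,"dy":0.68,"dz":0,"claw":0},
    {"ax":0,"ay":0,"az":0,"dx":1.1,"dy":0.68,"dz":0,"claw":0},
    {"ax":0,"ay":0,"az":0,"dx":1.1,"dy":0.68,"dz":0,"claw":0},
    {"ax":0,"ay":0,"az":0,"dx":1.1,"dy":0.68,"dz":0,"claw":0},
    {"ax":0,"ay":0,"az":0,"dx":0,"dy":0,"dz":0,"claw":0}
  ]
}}

```text
t: 3.6
tcp_pos: [0.5054, 0.0987, 0.1044]
orientation: [0.993, -0.116, 0.001, -0.0]
wrist_force: [-0.7, -0.1, 0.2]
width: 0.0
```

Call:
{"fn": "servo_tool", "kwargs": {
  "commands": [
    {"ax":0,"ay":0,"az":0,"dx":1.1,"dy":0.68,"dz":0,"claw":0},
    {"ax":0,"ay":0,"az":0,"dx":1.1,"dy":0.68,"dz":0,"claw":0},
    {"ax":0,"ay":0,"az":0,"dx":1.0,"dy":0.68,"dz":0,"claw":0},
    {"ax":0,"ay":0,"az":0,"dx":0,"dy":0,"dz":0,"claw":0}
  ]
}}

```text
t: 4.1
tcp_pos: [0.5316, 0.0714, 0.1043]
orientation: [0.993, -0.116, 0.0, 0.0]
wrist_force: [-0.0, -0.5, -0.6]
width: 0.0002
```

Call:
{"fn": "servo_tool", "kwargs": {
  "commands": [
    {"ax":0,"ay":0,"az":0,"dx":0.6,"dy":0,"dz":0,"claw":0},
    {"ax":0,"ay":0,"az":0,"dx":0.4,"dy":0,"dz":0,"claw":0},
    {"ax":0,"ay":0,"az":0,"dx":0.2,"dy":0,"dz":0,"claw":0},
    {"ax":0,"ay":0,"az":0,"dx":0,"dy":0,"dz":0,"claw":0}
  ]
}}

```text
t: 4.6
tcp_pos: [0.5426, 0.0696, 0.1043]
orientation: [0.993, -0.115, 0.0, -0.0]
wrist_force: [0.5, -0.1, -0.1]
width: -0.0
```

Run:
```python
from h import *
a=crop(snap("top"),200,150,330,270,4); b=crop(snap("side"),225,160,345,290,4)[:480]
b=cv2.resize(b,(280,300))
c=np.zeros((480,800,3),np.uint8); c[:,:520]=a; c[:300,520:]=b; cv2.imwrite("pics/c3.png",c)
```

```text
(no output)
```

View pics/c3.png

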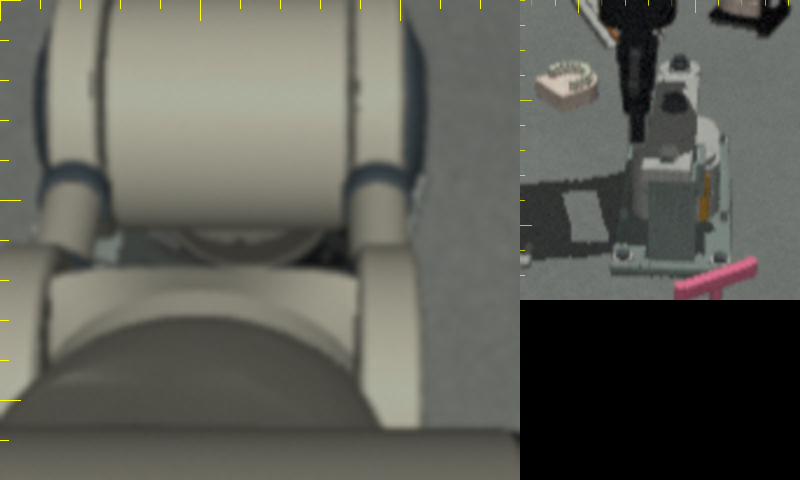

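The bridge has swung nearly closed; in the side view its end is at about (297,228), over the post. The arm hides it in the top view. I'll keep pushing until the force rises at the stop.

Call:
{"fn": "servo_tool", "kwargs": {
  "commands": [
    {"ax":0,"ay":0,"az":0,"dx":0.2,"dy":0,"dz":0,"claw":0},
    {"ax":0,"ay":0,"az":0,"dx":0.2,"dy":0,"dz":0,"claw":0},
    {"ax":0,"ay":0,"az":0,"dx":0.1,"dy":0,"dz":0,"claw":0}
  ]
}}

```text
t: 5.08
tcp_pos: [0.5463, 0.0684, 0.1042]
orientation: [0.993, -0.116, -0.001, 0.0]
wrist_force: [-11.1, 2.1, 8.9]
width: 0.0002
```

Call:
{"fn": "servo_tool", "kwargs": {
  "commands": [
    {"ax":0,"ay":0,"az":0,"dx":0.2,"dy":0,"dz":0,"claw":0},
    {"ax":0,"ay":0,"az":0,"dx":0,"dy":0,"dz":0,"claw":0}
  ]
}}

```text
t: 5.32
tcp_pos: [0.5463, 0.0684, 0.104]
orientation: [0.993, -0.115, -0.003, -0.0]
wrist_force: [-17.8, 6.0, 15.6]
width: 0.0001
```

The bridge is at its stop: the force rises to about 18 N with no further motion. I'll back off, look, and go to the bolt.

Call:
{"fn": "servo_tool", "kwargs": {
  "commands": [
    {"ax":0,"ay":0,"az":0,"dx":0,"dy":0,"dz":0,"claw":0},
    {"ax":0,"ay":0,"az":0,"dx":-1.5,"dy":0,"dz":0,"claw":0},
    {"ax":0,"ay":0,"az":0,"dx":-2,"dy":0,"dz":-1,"claw":0},
    {"ax":0,"ay":0,"az":0,"dx":0,"dy":0,"dz":-6,"claw":0},
    {"ax":0,"ay":0,"az":0,"dx":0,"dy":0,"dz":-5,"claw":0}
  ]
}}

```text
t: 5.95
tcp_pos: [0.5149, 0.076, 0.2261]
orientation: [0.993, -0.115, 0.0, -0.0]
wrist_force: [0.7, -0.1, -0.5]
width: -0.0001
```

Call:
{"fn": "servo_tool", "kwargs": {
  "commands": [
    {"ax":0,"ay":0,"az":-10,"dx":0,"dy":0,"dz":-1,"claw":0.8},
    {"ax":0,"ay":0,"az":-10,"dx":0,"dy":0,"dz":0,"claw":0.8},
    {"ax":0,"ay":0,"az":-4.8,"dx":0,"dy":0,"dz":0,"claw":0.8},
    {"ax":0,"ay":0,"az":0,"dx":0,"dy":0,"dz":0,"claw":0.8}
  ]
}}

```text
t: 6.45
tcp_pos: [0.5151, 0.076, 0.2343]
orientation: [0.995, 0.1, 0.0, 0.0]
wrist_force: [-0.2, 0.2, 0.1]
width: 0.0685
```

Call:
{"fn": "servo_tool", "kwargs": {
  "commands": [
    {"ax":0,"ay":0,"az":0,"dx":-0.84,"dy":5.77,"dz":0,"claw":0.8},
    {"ax":0,"ay":0,"az":0,"dx":-0.84,"dy":5.77,"dz":0,"claw":0.8},
    {"ax":0,"ay":0,"az":0,"dx":-0.84,"dy":5.77,"dz":0,"claw":0.8},
    {"ax":0,"ay":0,"az":0,"dx":-0.84,"dy":5.77,"dz":0,"claw":0.8},
    {"ax":0,"ay":0,"az":0,"dx":-0.84,"dy":5.77,"dz":0,"claw":0.8}
  ]
}}

```text
t: 7.08
tcp_pos: [0.5316, -0.2171, 0.2343]
orientation: [0.995, 0.099, 0.0, 0.0]
wrist_force: [1.1, -0.5, 0.2]
width: 0.0684
```

Call:
{"fn": "servo_tool", "kwargs": {
  "commands": [
    {"ax":0,"ay":0,"az":0,"dx":-0.84,"dy":5.77,"dz":0,"claw":0.8},
    {"ax":0,"ay":0,"az":0,"dx":0,"dy":0,"dz":5,"claw":0.8},
    {"ax":0,"ay":0,"az":0,"dx":0,"dy":0,"dz":4,"claw":0.8},
    {"ax":0,"ay":0,"az":0,"dx":0,"dy":0,"dz":0,"claw":0.8}
  ]
}}

```text
t: 7.58
tcp_pos: [0.5335, -0.2726, 0.1419]
orientation: [0.995, 0.099, -0.002, -0.002]
wrist_force: [-0.2, -0.1, 0.9]
width: 0.0684
```

Run:
```python
from h import *
t=snap("top","top4"); s=snap("side","side4")
a=crop(t,190,150,320,250,4); b=crop(s,255,240,350,380,4)
c=np.zeros((600,800,3),np.uint8); c[:400,:520]=a; b=cv2.resize(b,(280,413)); c[:413,520:]=b
d=crop(s,230,170,330,270,2); c[400:600,:200]=d; cv2.imwrite("pics/c4.png",c)
```

```text
(no output)
```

View pics/c4.png

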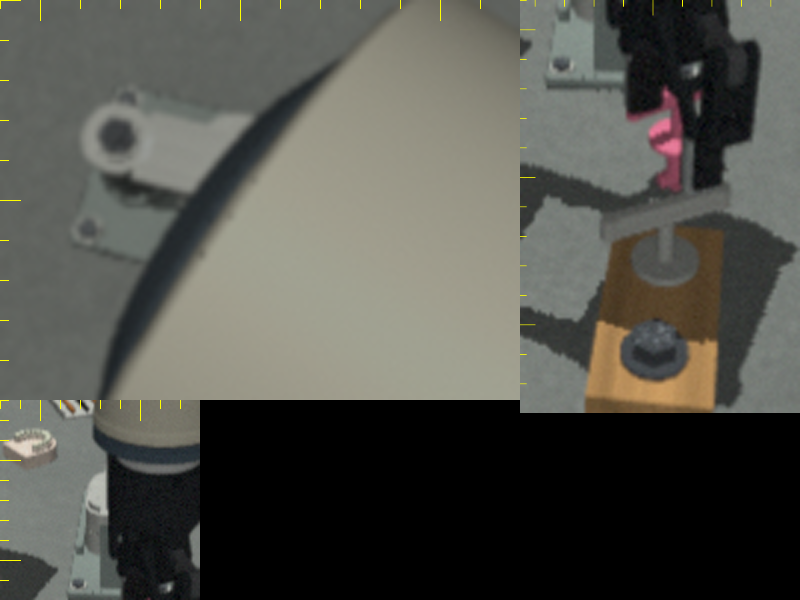

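The open jaws stand over the bar: near finger to the right, far finger behind, with the bar centre at side (304,308). I'll descend and grip.

Call:
{"fn": "servo_tool", "kwargs": {
  "commands": [
    {"ax":0,"ay":0,"az":0,"dx":0.1,"dy":0,"dz":2,"claw":0.8},
    {"ax":0,"ay":0,"az":0,"dx":0,"dy":0,"dz":2,"claw":0.8},
    {"ax":0,"ay":0,"az":0,"dx":0,"dy":0,"dz":1.6,"claw":0.8},
    {"ax":0,"ay":0,"az":0,"dx":0,"dy":0,"dz":0,"claw":0.8}
  ]
}}

```text
t: 8.18
tcp_pos: [0.536, -0.2731, 0.0884]
orientation: [0.995, 0.1, -0.0, -0.0]
wrist_force: [0.1, 0.1, 0.2]
width: 0.0682
```

Call:
{"fn": "servo_tool", "kwargs": {
  "commands": [
    {"ax":0,"ay":0,"az":0,"dx":0,"dy":0,"dz":0,"claw":0.3},
    {"ax":0,"ay":0,"az":0,"dx":0,"dy":0,"dz":0,"claw":0},
    {"ax":0,"ay":0,"az":0,"dx":0,"dy":0,"dz":0,"claw":0},
    {"ax":0,"ay":0,"az":0,"dx":0,"dy":0,"dz":0,"claw":0},
    {"ax":0,"ay":0,"az":0,"dx":0,"dy":0,"dz":0,"claw":0}
  ],
  "newtons": 60
}}

```text
t: 8.8
tcp_pos: [0.5362, -0.2734, 0.0888]
orientation: [0.995, 0.101, 0.0, 0.0]
wrist_force: [-1.5, 0.2, 5.2]
width: 0.0088
```

Call:
{"fn": "servo_tool", "kwargs": {
  "commands": [
    {"ax":0,"ay":0,"az":0,"dx":0,"dy":0,"dz":-1,"claw":0},
    {"ax":0,"ay":0,"az":0,"dx":0,"dy":0,"dz":-3,"claw":0},
    {"ax":0,"ay":0,"az":0,"dx":0,"dy":0,"dz":-5,"claw":0},
    {"ax":0,"ay":0,"az":0,"dx":0,"dy":0,"dz":-5,"claw":0},
    {"ax":0,"ay":0,"az":0,"dx":0,"dy":0,"dz":0,"claw":0}
  ]
}}

```text
t: 9.43
tcp_pos: [0.5375, -0.2741, 0.2327]
orientation: [0.995, 0.101, 0.003, 0.002]
wrist_force: [0.4, -0.0, -2.4]
width: 0.0091
```

Run:
```python
from h import *
s=snap("side","side5")
p=bot.get_obs()["tcp_pos"]; print(p,proj("side",p),proj("side",p-[0,0,.05]))
a=crop(s,225,150,335,270,5); b=crop(s,250,200,350,330,4)
c=np.zeros((600,800,3),np.uint8); c[:600,:400]=a[:,75:475]; c[:520,400:]=b; cv2.imwrite("pics/c5.png",c)
```

```text
[ 0.5365174  -0.27349814  0.23015657] [[308.21639226 241.131535  ]] [[307.23946658 268.32173621]]
```

View pics/c5.png

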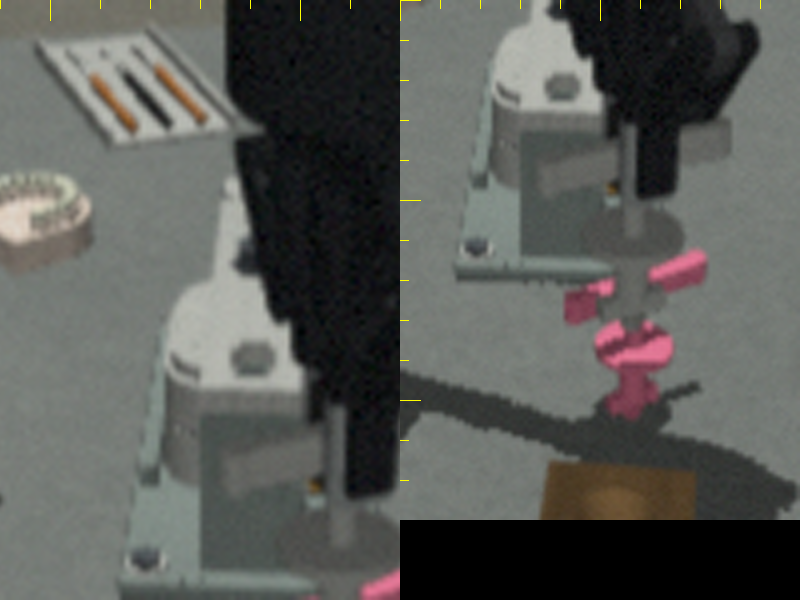

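The bolt is lifted and hangs upright: neck at side (307.5,~240), collar centre (308,258). The bridge end now covers the post, with its slot visible at side (290.4,221.6). I'll turn the bar along the slot and carry it over.

Call:
{"fn": "servo_tool", "kwargs": {
  "commands": [
    {"ax":0,"ay":0,"az":-9.26,"dx":0,"dy":0,"dz":0,"claw":0},
    {"ax":0,"ay":0,"az":-9.26,"dx":0,"dy":0,"dz":0,"claw":0},
    {"ax":0,"ay":0,"az":-9.26,"dx":0,"dy":0,"dz":0,"claw":0},
    {"ax":0,"ay":0,"az":-9.26,"dx":0,"dy":0,"dz":0,"claw":0},
    {"ax":0,"ay":0,"az":-9.26,"dx":0,"dy":0,"dz":0,"claw":0}
  ]
}}

```text
t: 10.1
tcp_pos: [0.5352, -0.2727, 0.2267]
orientation: [0.874, 0.486, -0.001, -0.001]
wrist_force: [0.1, -0.1, -2.2]
width: 0.0093
```

Call:
{"fn": "servo_tool", "kwargs": {
  "commands": [
    {"ax":0,"ay":0,"az":-9.26,"dx":0,"dy":0,"dz":0,"claw":0},
    {"ax":0,"ay":0,"az":-9.26,"dx":0,"dy":0,"dz":0,"claw":0},
    {"ax":0,"ay":0,"az":0,"dx":0,"dy":0,"dz":0,"claw":0}
  ]
}}

```text
t: 10.48
tcp_pos: [0.5353, -0.2728, 0.227]
orientation: [0.786, 0.618, -0.0, -0.001]
wrist_force: [0.1, 0.2, -2.4]
width: 0.0087
```

Call:
{"fn": "servo_tool", "kwargs": {
  "commands": [
    {"ax":0,"ay":0,"az":0,"dx":5.0,"dy":-0.66,"dz":0,"claw":0},
    {"ax":0,"ay":0,"az":0,"dx":5.5,"dy":-0.73,"dz":0,"claw":0},
    {"ax":0,"ay":0,"az":0,"dx":5.5,"dy":-0.73,"dz":0,"claw":0},
    {"ax":0,"ay":0,"az":0,"dx":5.5,"dy":-0.73,"dz":0,"claw":0},
    {"ax":0,"ay":0,"az":0,"dx":4,"dy":-0.53,"dz":0,"claw":0}
  ]
}}

```text
t: 11.1
tcp_pos: [0.5628, -0.0151, 0.2276]
orientation: [0.787, 0.617, -0.0, -0.001]
wrist_force: [0.3, -0.7, -1.0]
width: 0.0087
```

Call:
{"fn": "servo_tool", "kwargs": {
  "commands": [
    {"ax":0,"ay":0,"az":0,"dx":2.3,"dy":-0.29,"dz":0,"claw":0},
    {"ax":0,"ay":0,"az":0,"dx":0,"dy":0,"dz":0,"claw":0}
  ]
}}

```text
t: 11.35
tcp_pos: [0.5655, 0.0072, 0.2276]
orientation: [0.787, 0.617, -0.0, -0.001]
wrist_force: [0.2, -1.2, -1.9]
width: 0.0089
```

Call:
{"fn": "servo_tool", "kwargs": {
  "commands": [
    {"ax":0,"ay":0,"az":0,"dx":-0.1,"dy":0.1,"dz":1.5,"claw":0},
    {"ax":0,"ay":0,"az":0,"dx":0,"dy":0,"dz":0.9,"claw":0},
    {"ax":0,"ay":0,"az":0,"dx":0,"dy":0,"dz":0,"claw":0}
  ]
}}

```text
t: 11.72
tcp_pos: [0.5659, 0.0038, 0.203]
orientation: [0.787, 0.618, -0.001, -0.001]
wrist_force: [-0.7, -0.8, -1.6]
width: 0.0088
```

Run:
```python
from h import *
s=snap("side","side6")
p=bot.get_obs()["tcp_pos"]; print(p)
L=np.array([.5664,.0055,.110])
print("slot",proj("side",L),"from c5",plane("side",(290.4,221.6),.11))
for dz in(-.034,-.037,-.0615,-.0775): print(dz,proj("side",p+[0,0,dz]))
cv2.imwrite("pics/c6.png",crop(s,250,160,330,235,8))
```

```text
[0.566269  0.0038572 0.2036736]
slot [[290.07363293 221.97477038]] from c5 [0.56747036 0.00708569 0.11      ]
-0.034 [[290.44721743 198.25682538]]
-0.037 [[290.43256181 199.50152065]]
-0.0615 [[290.31423081 209.5274272 ]]
-0.0775 [[290.23824065 215.94365035]]
```

View pics/c6.png

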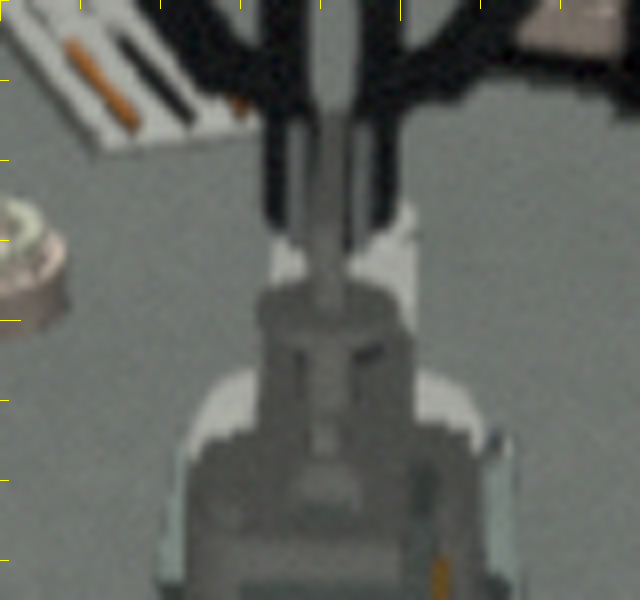

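The bolt hangs above the slot: collar centre at side (291.2,198.8), nose (290.6,216), slot (290.4,221.6). Columns agree to about 1 px. I'll make a small +y correction, then descend while watching the force.

Call:
{"fn": "servo_tool", "kwargs": {
  "commands": [
    {"ax":0,"ay":0,"az":0,"dx":0.17,"dy":-0.04,"dz":0.5,"claw":0},
    {"ax":0,"ay":0,"az":0,"dx":0,"dy":0,"dz":0.7,"claw":0},
    {"ax":0,"ay":0,"az":0,"dx":0,"dy":0,"dz":0.6,"claw":0},
    {"ax":0,"ay":0,"az":0,"dx":0,"dy":0,"dz":0.4,"claw":0},
    {"ax":0,"ay":0,"az":0,"dx":0,"dy":0,"dz":0,"claw":0}
  ]
}}

```text
t: 12.4
tcp_pos: [0.5665, 0.0062, 0.1819]
orientation: [0.786, 0.618, -0.0, -0.0]
wrist_force: [0.2, 0.7, -2.0]
width: 0.0091
```

Call:
{"fn": "servo_tool", "kwargs": {
  "commands": [
    {"ax":0,"ay":0,"az":0,"dx":0,"dy":0,"dz":0.4,"claw":0},
    {"ax":0,"ay":0,"az":0,"dx":0,"dy":0,"dz":0.4,"claw":0},
    {"ax":0,"ay":0,"az":0,"dx":0,"dy":0,"dz":0,"claw":0}
  ]
}}

```text
t: 12.78
tcp_pos: [0.5664, 0.0062, 0.174]
orientation: [0.786, 0.618, -0.0, -0.0]
wrist_force: [0.6, -0.6, -2.2]
width: 0.0088
```

Call:
{"fn": "servo_tool", "kwargs": {
  "commands": [
    {"ax":0,"ay":0,"az":0,"dx":0,"dy":0,"dz":0.4,"claw":0},
    {"ax":0,"ay":0,"az":0,"dx":0,"dy":0,"dz":0.1,"claw":0},
    {"ax":0,"ay":0,"az":0,"dx":0,"dy":0,"dz":0,"claw":0}
  ]
}}

```text
t: 13.15
tcp_pos: [0.5666, 0.0062, 0.1692]
orientation: [0.786, 0.618, -0.0, -0.0]
wrist_force: [0.2, -0.5, -2.0]
width: 0.0087
```

Call:
{"fn": "servo_tool", "kwargs": {
  "commands": [
    {"ax":0,"ay":0,"az":0,"dx":0,"dy":0,"dz":0.4,"claw":0},
    {"ax":0,"ay":0,"az":0,"dx":0,"dy":0,"dz":0.1,"claw":0},
    {"ax":0,"ay":0,"az":0,"dx":0,"dy":0,"dz":0,"claw":0}
  ]
}}

```text
t: 13.52
tcp_pos: [0.5666, 0.0062, 0.1642]
orientation: [0.786, 0.618, -0.0, -0.0]
wrist_force: [0.3, -0.1, -2.0]
width: 0.0091
```

Call:
{"fn": "servo_tool", "kwargs": {
  "commands": [
    {"ax":0,"ay":0,"az":0,"dx":0,"dy":0,"dz":0.4,"claw":0},
    {"ax":0,"ay":0,"az":0,"dx":0,"dy":0,"dz":0.3,"claw":0},
    {"ax":0,"ay":0,"az":0,"dx":0,"dy":0,"dz":0,"claw":0}
  ]
}}

```text
t: 13.9
tcp_pos: [0.5664, 0.0062, 0.1569]
orientation: [0.786, 0.618, -0.0, -0.0]
wrist_force: [0.7, 0.1, -2.7]
width: 0.0086
```

Call:
{"fn": "servo_tool", "kwargs": {
  "commands": [
    {"ax":0,"ay":0,"az":0,"dx":0,"dy":0,"dz":0.4,"claw":0},
    {"ax":0,"ay":0,"az":0,"dx":0,"dy":0,"dz":0.3,"claw":0},
    {"ax":0,"ay":0,"az":0,"dx":0,"dy":0,"dz":0,"claw":0}
  ]
}}

```text
t: 14.28
tcp_pos: [0.5665, 0.0062, 0.15]
orientation: [0.786, 0.618, -0.0, -0.0]
wrist_force: [-0.8, 0.9, -1.8]
width: 0.0089
```

Call:
{"fn": "servo_tool", "kwargs": {
  "commands": [
    {"ax":0,"ay":0,"az":0,"dx":0,"dy":0,"dz":0.15,"claw":0},
    {"ax":0,"ay":0,"az":0,"dx":0,"dy":0,"dz":0.1,"claw":0},
    {"ax":0,"ay":0,"az":0,"dx":0,"dy":0,"dz":0,"claw":0}
  ]
}}

```text
t: 14.65
tcp_pos: [0.5666, 0.0061, 0.1477]
orientation: [0.786, 0.618, -0.0, -0.0]
wrist_force: [-0.1, -0.1, -1.8]
width: 0.0087
```

Call:
{"fn": "servo_tool", "kwargs": {
  "commands": [
    {"ax":0,"ay":0,"az":0,"dx":0,"dy":0,"dz":0.1,"claw":0},
    {"ax":0,"ay":0,"az":0,"dx":0,"dy":0,"dz":0.05,"claw":0},
    {"ax":0,"ay":0,"az":0,"dx":0,"dy":0,"dz":0,"claw":0}
  ]
}}

```text
t: 15.02
tcp_pos: [0.5667, 0.0062, 0.1468]
orientation: [0.786, 0.618, 0.0, 0.0]
wrist_force: [-2.0, -0.4, 6.6]
width: 0.0087
```

Run:
```python
from h import *
s=snap("side","side7"); print(bot.get_obs()["tcp_pos"],bot.get_obs()["wrist_force"])
cv2.imwrite("pics/c7.png",crop(s,255,180,325,245,8))
```

```text
[0.56670958 0.00617256 0.1467853 ] [-3.43041555  0.06313083  7.59512476]
```

View pics/c7.png

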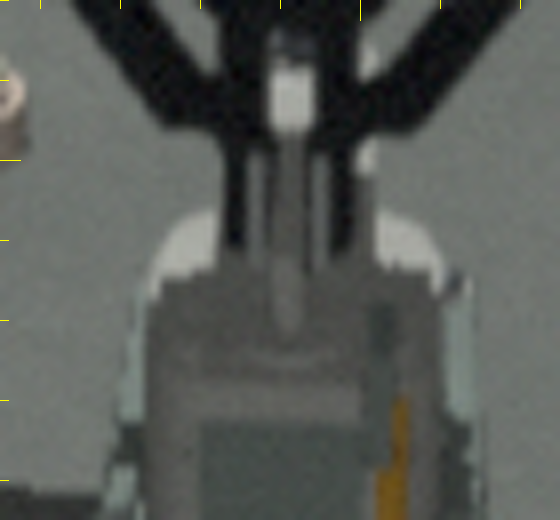

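The collar sits flat on the bridge: contact at the expected TCP z of 0.147, and in the side view its rim at (291,224) lies on the bridge. I'll ease the pressure and make the quarter turn.

Call:
{"fn": "servo_tool", "kwargs": {
  "commands": [
    {"ax":0,"ay":0,"az":0,"dx":0,"dy":0,"dz":-0.04,"claw":0},
    {"ax":0,"ay":0,"az":-9,"dx":0,"dy":0,"dz":0,"claw":0},
    {"ax":0,"ay":0,"az":-9,"dx":0,"dy":0,"dz":0,"claw":0},
    {"ax":0,"ay":0,"az":0,"dx":0,"dy":0,"dz":0,"claw":0}
  ]
}}

```text
t: 15.58
tcp_pos: [0.5668, 0.0061, 0.1468]
orientation: [0.68, 0.733, 0.0, 0.0]
wrist_force: [0.2, -0.4, 2.3]
width: 0.0086
```

Call:
{"fn": "servo_tool", "kwargs": {
  "commands": [
    {"ax":0,"ay":0,"az":-9,"dx":0,"dy":0,"dz":0,"claw":0},
    {"ax":0,"ay":0,"az":-9,"dx":0,"dy":0,"dz":0,"claw":0},
    {"ax":0,"ay":0,"az":-9,"dx":0,"dy":0,"dz":0,"claw":0},
    {"ax":0,"ay":0,"az":0,"dx":0,"dy":0,"dz":0,"claw":0}
  ]
}}

```text
t: 16.08
tcp_pos: [0.5668, 0.0062, 0.1468]
orientation: [0.491, 0.871, 0.0, 0.0]
wrist_force: [-0.3, 0.4, 2.7]
width: 0.009
```

Turning freely; finishing the turn.

Call:
{"fn": "servo_tool", "kwargs": {
  "commands": [
    {"ax":0,"ay":0,"az":-9,"dx":0,"dy":0,"dz":0,"claw":0},
    {"ax":0,"ay":0,"az":-9,"dx":0,"dy":0,"dz":0,"claw":0},
    {"ax":0,"ay":0,"az":-9,"dx":0,"dy":0,"dz":0,"claw":0},
    {"ax":0,"ay":0,"az":-9,"dx":0,"dy":0,"dz":0,"claw":0},
    {"ax":0,"ay":0,"az":-9,"dx":0,"dy":0,"dz":0,"claw":0}
  ]
}}

```text
t: 16.7
tcp_pos: [0.5664, 0.0059, 0.1468]
orientation: [0.12, 0.993, -0.0, -0.0]
wrist_force: [-2.8, -2.7, 6.2]
width: 0.0087
```

Call:
{"fn": "servo_tool", "kwargs": {
  "commands": [
    {"ax":0,"ay":0,"az":0,"dx":0,"dy":0,"dz":0,"claw":0},
    {"ax":0,"ay":0,"az":0,"dx":0,"dy":0,"dz":0,"claw":0},
    {"ax":0,"ay":0,"az":0,"dx":0,"dy":0,"dz":0,"claw":0.3},
    {"ax":0,"ay":0,"az":0,"dx":0,"dy":0,"dz":0,"claw":0.5},
    {"ax":0,"ay":0,"az":0,"dx":0,"dy":0,"dz":0,"claw":0.5}
  ]
}}

```text
t: 17.32
tcp_pos: [0.5666, 0.0062, 0.1466]
orientation: [0.119, 0.993, 0.0, -0.0]
wrist_force: [-0.5, -0.2, 0.7]
width: 0.0426
```

Call:
{"fn": "servo_tool", "kwargs": {
  "commands": [
    {"ax":0,"ay":0,"az":0,"dx":0,"dy":0,"dz":-2,"claw":0.5},
    {"ax":0,"ay":0,"az":0,"dx":0,"dy":0,"dz":-4,"claw":0.5},
    {"ax":0,"ay":0,"az":0,"dx":0,"dy":0,"dz":-5,"claw":0.5},
    {"ax":0,"ay":0,"az":0,"dx":0,"dy":0,"dz":0,"claw":0.5}
  ]
}}

```text
t: 17.82
tcp_pos: [0.5684, 0.006, 0.2603]
orientation: [0.119, 0.993, 0.0, 0.003]
wrist_force: [1.0, -0.1, -0.9]
width: 0.0428
```

Call:
{"fn": "servo_tool", "kwargs": {
  "commands": [
    {"ax":0,"ay":0,"az":0,"dx":0,"dy":-6,"dz":0,"claw":0.5},
    {"ax":0,"ay":0,"az":0,"dx":0,"dy":-6,"dz":0,"claw":0.5},
    {"ax":0,"ay":0,"az":0,"dx":0,"dy":-6,"dz":0,"claw":0.5},
    {"ax":0,"ay":0,"az":0,"dx":0,"dy":-6,"dz":0,"claw":0.5},
    {"ax":0,"ay":0,"az":0,"dx":0,"dy":-6,"dz":0,"claw":0.5}
  ]
}}

```text
t: 18.45
tcp_pos: [0.495, -0.2871, 0.256]
orientation: [0.119, 0.993, 0.0, -0.0]
wrist_force: [0.8, 0.3, -0.1]
width: 0.0425
```

Call:
{"fn": "servo_tool", "kwargs": {
  "commands": [
    {"ax":0,"ay":0,"az":0,"dx":0,"dy":-6,"dz":0,"claw":0.5},
    {"ax":0,"ay":0,"az":0,"dx":0,"dy":-6,"dz":0,"claw":0.5},
    {"ax":0,"ay":0,"az":0,"dx":0,"dy":-6,"dz":0,"claw":0.5},
    {"ax":0,"ay":0,"az":0,"dx":0,"dy":0,"dz":0,"claw":0.5}
  ]
}}

```text
t: 18.95
tcp_pos: [0.4517, -0.4639, 0.2553]
orientation: [0.121, 0.993, -0.0, -0.0]
wrist_force: [0.5, 0.2, 0.2]
width: 0.0426
```

Run:
```python
from h import *
t=snap("top","top8"); s=snap("side","side8"); print(bot.get_obs()["tcp_pos"])
c=np.zeros((600,800,3),np.uint8); c[:400,:480]=crop(t,205,165,325,265,4); b=crop(s,245,170,325,250,4); c[:320,480:]=b
cv2.imwrite("pics/c8.png",c)
```

```text
[ 0.45291073 -0.4603848   0.25558256]
```

View pics/c8.png

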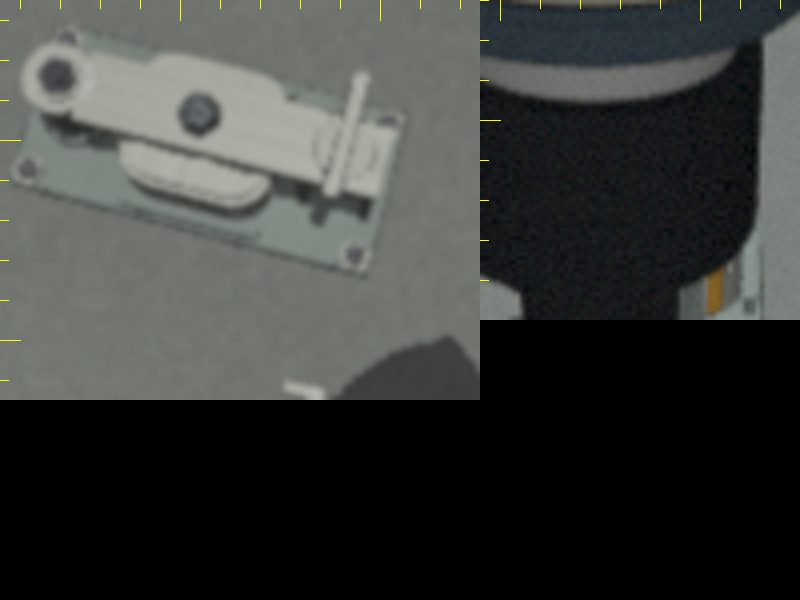

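The crossbar stands square across the closed bridge: bar ends at top (295,184) and (288,213), pivot nut (219.5,184), screw (254.8,193). Now I'll check the numbers.

Run:
```python
from h import *
T=lambda x,y:(x/4+205,y/4+165)
n,s=plane("top",T(58,76),.123),plane("top",T(199,113),.122)
a,b=plane("top",T(361,76),.156),plane("top",T(332,192),.156)
ang=lambda v:np.degrees(np.arctan2(v[1],v[0]))
c=[plane("top",T(*p),.015) for p in((68,40),(28,169),(354,256),(391,122))]
print("bridge dir",ang(n-s),"clamp y",ang(c[1]-c[2]),ang(c[0]-c[3]))
print("bar",ang(a-b),"clamp x",ang(c[0]-c[1]),ang(c[3]-c[2]),"len",np.linalg.norm(a-b))
m=np.mean(c,0); u=np.mean([c[1]-c[2],c[0]-c[3]],0); u/=np.linalg.norm(u)
print("bar centre",(a+b)/2,"lock",m-.095*u, "collar c",plane("top",T(347,148),.115))
i0,i1=cv2.imread("pics/top0.png"),cv2.imread("pics/top8.png")
for k,(x,y,w,h) in dict(cast=(140,210,36,40),spanner=(265,255,75,40),bowl=(375,130,60,60),spare=(410,217,22,24)).items():
    p=cv2.phaseCorrelate(*[cv2.cvtColor(i[y:y+h,x:x+w],cv2.COLOR_BGR2GRAY).astype(np.float32) for i in(i0,i1)]); print(k,np.round(p[0],1),round(p[1],2))
```

```text
bridge dir 76.35930127986155 clamp y 76.16167980123312 76.61928266770418
bar -12.738058960513056 clamp x -13.860190169465351 -14.376307274531218 len 0.07445673751458798
bar centre [0.56750562 0.00448873 0.156     ] lock [0.56582226 0.00486149 0.015     ] collar c [0.56735821 0.00312452 0.115     ]
cast [ 0.1 -0. ] 0.96
spanner [0.8 0. ] 0.54
bowl [-0.  0.] 0.92
spare [-1.9  1.4] 0.27
```

```bash
python3 -c "
from station import bot
print(bot.job_done(), bot.get_obs()['t'])"
```

```text
the job is handed in; nothing more can be done
the job is handed in; nothing more can be done
```

The job is handed in at about 19 s of robot time, with the flask locked. I swung the bridge to its stop with closed fingers, where the push force rose to about 18 N. I then lowered the T-bolt through both slots until its collar touched, gave it a quarter turn, released it and moved clear.

Last checks, from the top camera after release:
- **Bridge:** it lies within about 0.3° of the clamp's y axis.
- **Crossbar:** it stands within about 1.5° of square across the bridge.
- **Bolt position:** the bar centre is about 1.7 mm from the slot axis. The collar centre, partly hidden by the bar, gave a looser 2.3 mm.
- **Collar height:** the collar met the bridge at the expected tool height, 147 mm.
- **Bystanders:** cast and bowl show no shift and the spanner under 1 px (weak match).

Two checks were less certain. The image match on the spare screw was poor (about 2 px at low confidence, probably because the bolt and the shadows beside it changed), though nothing came near it. The final side view was blocked by the arm, so the bolt's uprightness was not checked separately after release. The measured bar length came out at 74 mm against the nominal 80 mm, from my picks on a blurred crop.

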